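# Pack the sampling kit into the organiser tray

## Robot

A 6-joint arm with a two-finger parallel gripper is mounted at the origin on a cart in front of the work surface, level with it; the furniture and walls round the work are solid. World frame = base frame: x ahead of the robot, y to its left, z up, the work surface at z = 0. Lengths are in m, angles in rad, forces in N, time in s.
With the tool pointing down it reaches from about 0.325 to 0.875 m from the base axis. Payload 4.4 kg.
Tool frame: the origin (TCP) lies between the finger pads; the fingertips stand arm.tips_ahead ahead of it and the grasp point (between the pads) is the TCP (arm.tips_ahead is the distance from the TCP to the fingertips, in m); z points along the fingers, y is the line along which they close (so a half turn about z gives the same grasp; the last joint's range is limited). The gripper opens to 85 mm and grips with 20 to 120 N. Pads are 22 mm wide; open, the fingers measure 114 mm over their backs; the gripper's body (76 mm by 85 mm) begins 54 mm behind the grasp point. The pads swing forward as they close: fully open they stand 13 mm farther back than shut.
Start: joints at [-1.496, 0.207, 1.542, -0, 1.393, -0.15], TCP at [0.129, -0.56, 0.226] pointing down, gripper open.
Joint ranges: [-2.73, 2.73], [-0.86, 2.22], [0.23, 2.46], [-1.11, 4.25], [0.08, 2.63], [-2.82, 2.82]. Speed limits (rad/s): [2.79, 2.79, 3.14, 3.14, 3.14, 3.14].

## Interface

Orientations are given as a 3x3 rotation matrix whose columns are the frame's x, y, z axes.
In Python, from bench import state, cams, job, arm gives the robot as it stands. The module is installed in compiled form; this text tells all that it offers.
- The arm moves only by the tool send_rows, never from a script. Its argument "series" is a list of rows, each a list of 7 numbers: the shift along the tool's x, y, z in cm, then the turn, a rotation vector about the tool's x, y, z in degrees, then the finger opening in cm, from 0 to 8.54. A call has 1 to 20 rows; each row shifts and turns the commanded pose from where the row before left it, along the tool's axes as they then stand; what a row does not reach is not made up. A row lasts 1/12 s, in which the tool goes at most 41.7 mm and 7.16 degrees, less where a joint would pass 70% of its speed; a pose out of reach is approached as far as the arm can. A call with a gripper value outside its range is refused whole. The fingers move at their own pace and stop on an object; the grip force is fixed at half the most. Time passes only in rows, so rows that do not move let the fingers close. It gives the time, the measured TCP pose, the force, the opening and the grip force at its end, in the units of the state.
- state(): the state, without advancing time (a new reading comes with each control period).
- cams.camera(name): name is "scene" or "top"; returns a dict with "frame" (384x512x3 uint8, red, green, blue), "vfov" (degrees; the focal length in pixels is half the picture's height over the tangent of half this angle, whatever the lens; pixels are square), "cx", "cy" (the principal point, pixels), "R" (3x3) and "t" (3): a world point X has camera coordinates R X + t. Camera axes: x right, y down, z forward; pixel columns grow to the right and rows downward; lengths in m; the calibration is good to about 2 mm. A picture is of the moment at which its call begins. There is no depth.
- job.close_job(): hands the job in; it is judged then, once.
The state is a dict: "time_s": time; "joint_positions": joint angles; "joint_velocities": joint speeds; "joint_torque": joint torques, N m; "position": TCP position; "tcp_rot": TCP orientation; "ft_force": force on the tool from outside, world axes, zero at the start; "wrist_torque": the same for the moment, N m; "opening": finger opening in m; "grip_force": force on a finger pad.
Only numpy, scipy, OpenCV 4.12 (cv2) and the standard library are available. Lean on these libraries where they do the work, as an engineer would, in place of code of your own. Each camera call takes 0.05 s, during which the arm holds its last target. There are 200 camera calls.

## Task

Pack the sampling kit into the organiser tray: lay the covered glass dish flat in the wide shallow round recess, stand the larger of the two rubber stoppers upright in the small round recess, and stand the two vials upright in the two rectangular wells, one in each. The roll of tape and the smaller stopper do not belong to the kit: leave them where they are.

Things in the scene. Friction and masses are not known exactly. Their poses are not given: they have to be found in the camera images.
- tray: Shallow open steel tray, 306 mm long (its x) x 106 mm wide (its y), wall 3 mm thick, rim 10 mm above the worktop, with a low wire loop (12 mm high) 17 mm out from each end. Fixed to the worktop; holds the three inserts in a row along its x. Origin at the centre of its underside, on the worktop, z up.
- dish_insert: Lowest insert, 8 mm high, one wide round recess for the dish: 80 mm in diameter, central, 4 mm deep (floor 4 mm above the origin). Neighbours may be taller: close the fingers along y, where only the 10 mm tray rim stands. Grey plastic, 96 x 96 mm, fixed in the tray's row (order varies, 100 mm apart). Origin: centre of underside, 3 mm above the worktop; z up, x along the tray.
- stopper_insert: Insert with one small round recess, for the large stopper: 14 mm high, recess 44 mm in diameter at its centre, 10 mm deep (floor 4 mm above the origin). Grey plastic, 96 x 96 mm, fixed in the tray's row (order varies, 100 mm apart). Origin: centre of underside, 3 mm above the worktop; z up, x along the tray.
- vial_insert: Tallest insert, 28 mm high, two wells for the vials: each 40 mm (x) x 46 mm (y), centred at x = -22.5 and +22.5 mm, y = 0, 22 mm deep (floor 6 mm above the origin). Close the fingers along y to clear the other vial. Grey plastic, 96 x 96 mm, fixed in the tray's row (order varies, 100 mm apart). Origin: centre of underside, 3 mm above the worktop; z up, x along the tray.
- dish: Clear glass Petri dish with its lid on, lying flat: 64 mm in diameter over the lid, 16 mm high; its solid part, where the fingers meet it, is 60 mm in diameter and the lowest 13 mm. Loose, about 40 g. Origin at the centre of its underside, z up.
- vial_a: Amber glass sample vial with white screw cap, standing upright: 26.4 mm in diameter, 65 mm high; grip the glass body, between 10 and 54 mm above its foot. Loose, about 32 g. Origin at the centre of its foot, z up. The two vials are interchangeable.
- vial_b: The second amber glass sample vial, same shape and size as vial_a. Origin at the centre of its foot, z up.
- large_stopper: The larger of two red-brown rubber stoppers, standing upright: 26 mm in diameter, 24 mm high. Loose, about 12 g. Origin at the centre of its underside, z up.
- small_stopper: The smaller red-brown rubber stopper, 19 mm in diameter, 24 mm high, standing upright. Look-alike: stays where it is. Origin at the centre of its underside, z up.
- tape: Roll of beige masking tape lying flat, an open ring 68 mm in outer diameter, 19 mm high. Look-alike of the dish: stays where it is. Origin at the centre of its underside, z up.
There are look-alikes about, which are no part of the job. What is shaped like the large_stopper but green is not meant. What is shaped like the stopper_insert but orange is not meant.

How it is judged:
At the end, for the whole second after the job is handed in: Dish and large stopper rest within 13 mm of the centres of their recesses, one vial in each well within 10 mm (x) and 13 mm (y) of its centre, all within 3 mm of floor height, tilted under 0.1 rad, released and at rest; tape and small stopper within 20 mm of their start (horizontal distance between dish and dish_insert below 0.013 m and z of dish in the frame of dish_insert between 0.001 and 0.007 m and angle between each of dish, large_stopper's own z axis and vertical below 0.1 rad and horizontal distance between large_stopper and stopper_insert below 0.013 m and z of large_stopper in the frame of stopper_insert between 0.001 and 0.007 m and (((x of vial_a in the frame of vial_insert between -0.0325 and -0.0125 m and y of vial_a in the frame of vial_insert between -0.013 and 0.013 m and z of vial_a in the frame of vial_insert between 0.003 and 0.009 m and angle between vial_a's own z axis and vertical below 0.1 rad) and (x of vial_b in the frame of vial_insert between 0.0125 and 0.0325 m and y of vial_b in the frame of vial_insert between -0.013 and 0.013 m and z of vial_b in the frame of vial_insert between 0.003 and 0.009 m and angle between vial_b's own z axis and vertical below 0.1 rad)) or ((x of vial_a in the frame of vial_insert between 0.0125 and 0.0325 m and y of vial_a in the frame of vial_insert between -0.013 and 0.013 m and z of vial_a in the frame of vial_insert between 0.003 and 0.009 m and angle between vial_a's own z axis and vertical below 0.1 rad) and (x of vial_b in the frame of vial_insert between -0.0325 and -0.0125 m and y of vial_b in the frame of vial_insert between -0.013 and 0.013 m and z of vial_b in the frame of vial_insert between 0.003 and 0.009 m and angle between vial_b's own z axis and vertical below 0.1 rad))) and linear speed of each of dish, vial_a, vial_b, large_stopper below 0.02 m/s and distance of each of small_stopper, tape from where it was at the start of the episode below 0.02 m); the robot touches nothing.
It fails at once if the roll of tape was moved more than 20 mm from its place (distance of tape from where it was at the start of the episode above 0.02 m).
It fails at once if the smaller stopper was moved more than 20 mm from its place (distance of small_stopper from where it was at the start of the episode above 0.02 m).
It also fails if it takes over 104 s, if anything falls off the work surface, if the arm or the gripper's body presses on something with over 40 N, if the wrist force passes 120 N, or if a joint passes its speed limit or range.

## Working session

There is one attempt and no reset: what is moved stays moved. The work goes in short steps, Python scripts to look and compute and a tool call to move; the robot and the scene stay as the last step left them, time stands still between calls to the robot, and variables do not carry over. Pictures are saved under pics/ and viewed, at most 15 in all, crops included, and the job is handed in when it is done.

Besides the shell and the picture viewer there is one more tool, called as name(argument=value, ...) on one line, values as JSON. send_rows: Moves the arm, as the interface text tells. Its arguments: {"type":"object","properties":{"series":{"type":"array"}},"required":["series"]}

```bash
mkdir -p pics; cat > h.py <<'E'
import numpy as np, cv2
from bench import state, cams, job, arm
def grab(n):
    c=cams.camera(n); c['f']=c['frame'].shape[0]/2/np.tan(np.radians(c['vfov'])/2); return c
def w2p(c,X):
    p=np.asarray(c['R'])@np.asarray(X,float)+np.asarray(c['t']); return c['f']*p[0]/p[2]+c['cx'],c['f']*p[1]/p[2]+c['cy']
def p2w(c,u,v,z):
    R=np.asarray(c['R']);d=R.T@np.array([(u-c['cx'])/c['f'],(v-c['cy'])/c['f'],1]);o=-R.T@np.asarray(c['t'])
    return o+d*(z-o[2])/d[2]
def save(im,n): cv2.imwrite(n,cv2.cvtColor(im,cv2.COLOR_RGB2BGR))
E
python3 - <<'E'
from h import *
s=state();print(s['time_s'],s['position'],s['tcp_rot'],s['opening'],arm.tips_ahead)
for n in('top','scene'):
    c=grab(n);save(cv2.resize(c['frame'],(800,600),interpolation=cv2.INTER_CUBIC),f'pics/{n}0.png')
    R=np.array(c['R']);print(n,c['f'],c['cx'],c['cy'],-R.T@c['t'],R.round(3).tolist())
E
```

```text
0.0 [ 0.12865513 -0.55962036  0.22440665] [[ 9.74621786e-01  2.23857885e-01 -1.43987294e-04]
 [ 2.23857616e-01 -9.74619131e-01  2.30600188e-03]
 [ 3.75883932e-04 -2.27971232e-03 -9.99997331e-01]] 0.0854580286597067 0.019
top 446.88727411231815 260.92504551668844 193.11315651313663 [ 0.36182378 -0.00730798  1.06113414] [[-0.002, -1.0, 0.022], [-0.982, -0.003, -0.186], [0.186, -0.022, -0.982]]
scene 439.9669443881077 259.7153129933699 187.06559314446122 [-0.13540026 -0.49931988  0.50345691] [[0.594, -0.804, 0.002], [-0.401, -0.299, -0.866], [0.697, 0.514, -0.5]]
```

View pics/top0.png

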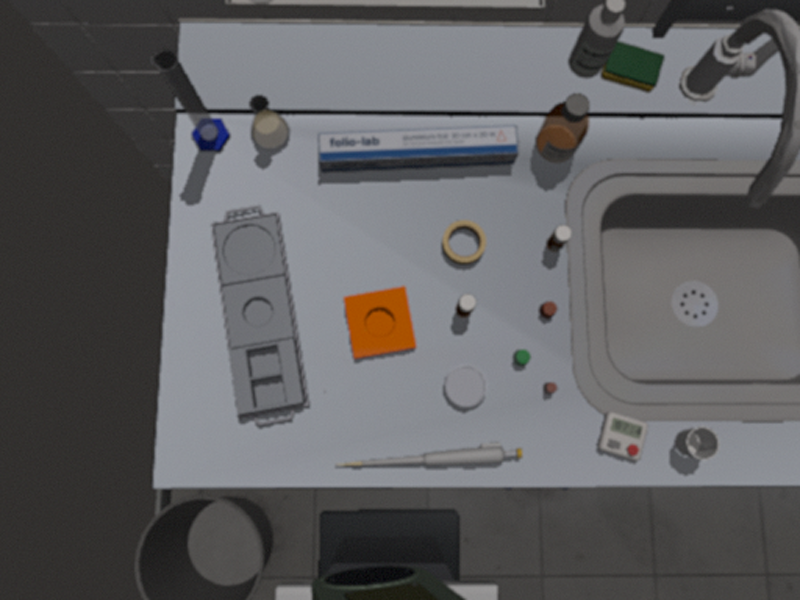

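View pics/scene0.png

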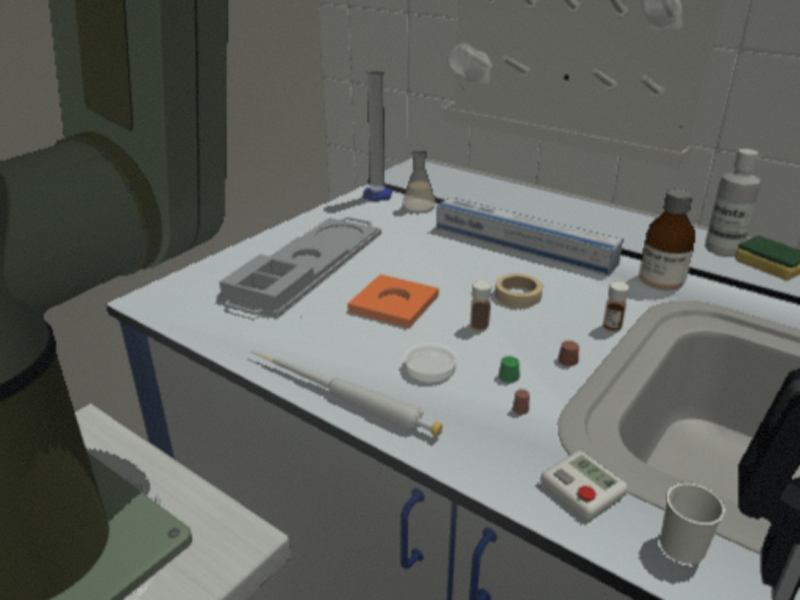

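The top view shows the tray at left, running from about (250,215) to (275,415). From the top, the inserts are dish (250,250), stopper (258,312) and vial (265,375).

Candidates (top-view pixels):
- **Stoppers:** red (548,310), red (550,387) and green (522,357). The larger red one at (548,310) fits; green is excluded.
- **Inserts:** the grey insert in the tray fits. The orange one at (380,322) does not.
- **Dish:** the white disc at (465,387) fits. The tape is the ring at (464,242).
- **Vials:** (465,305) and (558,238).

I'll confirm these in an enlarged crop.

```bash
python3 - <<'E'
from h import *
c=grab('top');f=c['frame']
save(cv2.resize(f[130:270,275:375],None,fx=4,fy=4,interpolation=cv2.INTER_CUBIC),'pics/cropA.png')
save(cv2.resize(f[125:275,130:200],None,fx=4,fy=4,interpolation=cv2.INTER_CUBIC),'pics/cropB.png')
g=lambda u,v,z:p2w(c,u/1.5625,v/1.5625,z).round(4)
for n,u,v,z in [('dish',465,387,.016),('tape',464,242,.019),('v1cap',467,302,.065),('v2cap',562,234,.065),('LS',548,309,.012),('SS',550,387,.012),('gr',522,357,.012)]: print(n,g(u,v,z))
E
```

```text
dish [ 0.431  -0.1162  0.016 ]
tape [ 0.654  -0.1182  0.019 ]
v1cap [ 0.5508 -0.1161  0.065 ]
v2cap [ 0.6541 -0.2595  0.065 ]
LS [ 0.5503 -0.2462  0.012 ]
SS [ 0.4312 -0.2446  0.012 ]
gr [ 0.4764 -0.2038  0.012 ]
```

View pics/cropA.png

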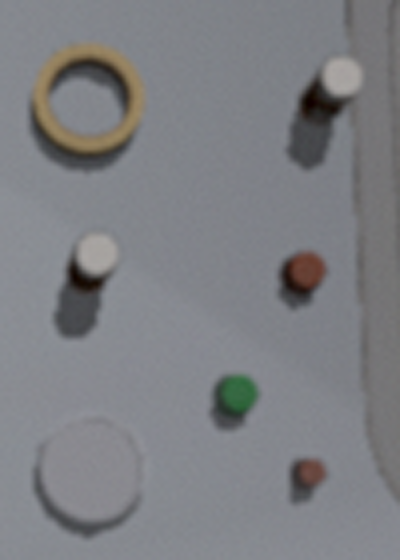

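View pics/cropB.png

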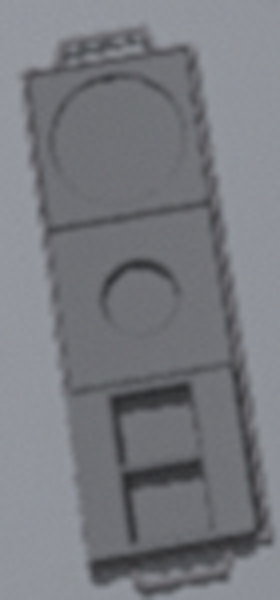

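Crop A confirms the red stopper at crop (305,270) is clearly larger than the one at (310,472), and that the disc at (90,470) is the closed dish while (88,98) is the open tape ring. Crop B shows the grey tray with the dish recess at (118,140), the stopper recess at (140,298) and the two wells below.

```bash
cat > ov.py <<'E'
from h import *
def circ(c,im,x,y,z,r,s,o,col):
    a=np.linspace(0,2*np.pi,40);P=[[(w2p(c,(x+r*np.cos(t),y+r*np.sin(t),z))[k]+.5-o[k])*s-.5 for k in(0,1)] for t in a]
    cv2.polylines(im,[np.int32(np.array(P)*8)],True,col,1,cv2.LINE_AA,3)
def poly(c,im,P,s,o,col):
    P=[[(w2p(c,p)[k]+.5-o[k])*s-.5 for k in(0,1)] for p in P];cv2.polylines(im,[np.int32(np.array(P)*8)],True,col,1,cv2.LINE_AA,3)
E
python3 - <<'E'
from ov import *
c=grab('top')
B=lambda u,v,z:p2w(c,130+(u+.5)/4-.5,125+(v+.5)/4-.5,z)[:2]
A=lambda u,v,z:p2w(c,275+(u+.5)/4-.5,130+(v+.5)/4-.5,z)[:2]
d,s,v=B(118,140,.011),B(140,298,.017),B(164,461,.031)
print(d,s,v,np.linalg.norm(d-s),np.linalg.norm(s-v))
ax=(v-d)/np.linalg.norm(v-d);m=(d+s+v)/3;print('mid',m,'ax',ax,np.degrees(np.arctan2(ax[1],ax[0])))
D=dict(dish=A(91,470,.016),v1=A(97,254,.065),v2=A(342,77,.065),LS=A(305,268,.024),SS=A(311,471,.024),tape=A(88,98,.019))
for k in D:print(k,D[k].round(4))
s_=grab('scene')
o=(120,120);F=cv2.resize(c['frame'][120:280,120:380],None,fx=3,fy=3,interpolation=cv2.INTER_CUBIC)
o2=(130,130);G=cv2.resize(s_['frame'][130:290,130:410],None,fx=2.85,fy=2.85,interpolation=cv2.INTER_CUBIC)
ay=np.array([-ax[1],ax[0]])
for cc,im,oo,s in((c,F,o,3),(s_,G,o2,2.85)):
    for n,r,h in(('dish',.032,.016),('v1',.0132,.065),('v2',.0132,.065),('LS',.013,.024),('SS',.0095,.024),('tape',.034,.019)):
        for z,col in((0,(255,255,0)),(h,(0,255,255))):circ(cc,im,*D[n],z,r,s,oo,col)
    circ(cc,im,*(m-.1*ax),.011,.04,s,oo,(255,0,0));circ(cc,im,*m,.017,.022,s,oo,(255,0,0))
    for x,y,hx,hy,z in((0,0,.153,.053,.010),(.1,0,.048,.048,.031),(.0775,0,.02,.023,.031),(.1225,0,.02,.023,.031)):
        poly(cc,im,[[*(m+(x+i*hx)*ax+(y+j*hy)*ay),z] for i,j in((1,1),(1,-1),(-1,-1),(-1,1))],s,oo,(255,0,0))
save(F,'pics/ov1.png');save(G,'pics/ov2.png')
E
```

```text
[0.64288469 0.21467021] [0.54504779 0.19656704] [0.44785156 0.17651591] 0.09949765927791021 0.09924290802995088
mid [0.54526135 0.19591772] ax [-0.98139679 -0.19199049] -168.93103018666326
dish [ 0.4323 -0.1157]
v1 [ 0.5512 -0.1161]
v2 [ 0.6562 -0.2607]
LS [ 0.5508 -0.244 ]
SS [ 0.4312 -0.2428]
tape [ 0.6559 -0.1174]
```

View pics/ov1.png

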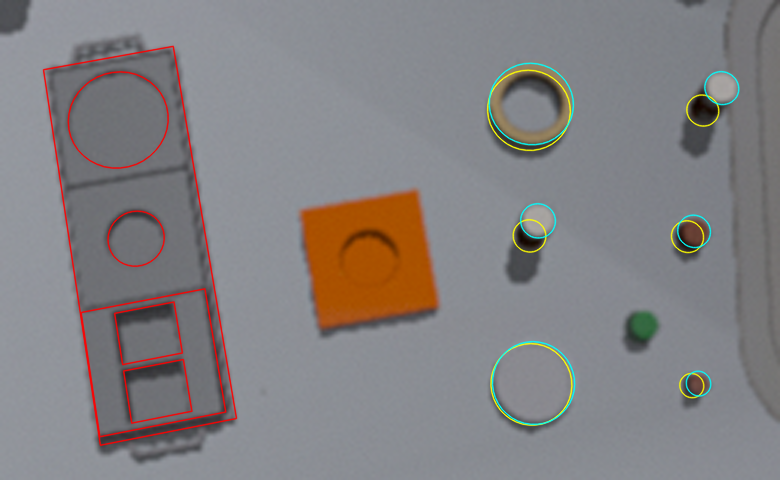

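View pics/ov2.png

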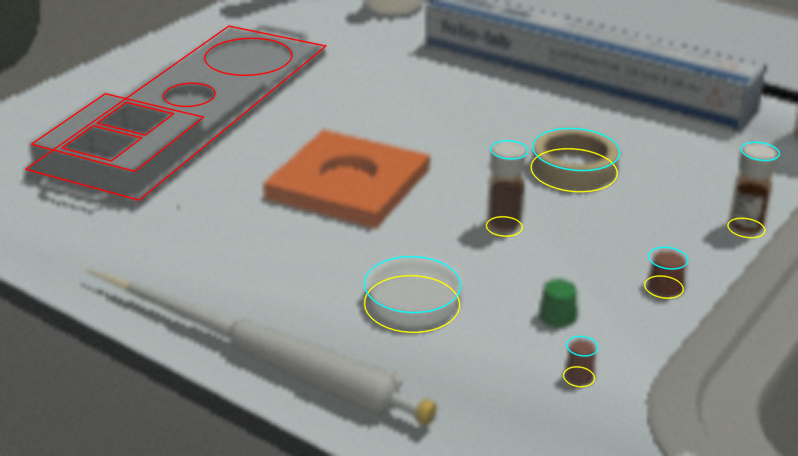

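The overlays fit in both views to about 2 mm. I'll align the yaw with the tray and close the fingers to 3.4 cm to calibrate the tips.

send_rows(series=[[0,0,0,0,0,1.9,4.5],[0,0,0,0,0,0,4.5],[0,0,0,0,0,0,4.5]])

```text
time_s: 0.5
position: [0.1287, -0.5603, 0.2254]
tcp_rot: [[0.981, 0.192, -0.0], [0.192, -0.981, 0.0], [0.0, -0.0, -1.0]]
ft_force: [-0.3, 0.4, -1.2]
opening: 0.0516
grip_force: 0.0
```

```bash
cat > go.py <<'E'
import sys
from h import *
# usage: go.py x y z ... : successive targets, prints tool-axis deltas in cm
s=state();p=np.array(s['position']);R=np.array(s['tcp_rot'])
print('t',round(s['time_s'],2),'p',p.round(4),'yaw',np.degrees(np.arctan2(R[1,0],R[0,0])).round(2),'tilt',(R[:2,2]*57.3).round(2),'op',round(s['opening'],4),'grip',s['grip_force'],'F',np.round(s['ft_force'],1),'tips',arm.tips_ahead)
a=list(map(float,sys.argv[1:]))
for i in range(0,len(a),3):
    q=np.array(a[i:i+3]);d=R.T@(q-p)*100;print(q,'tool cm',d.round(2),'n@3.8',round(np.linalg.norm(d)/3.8,1));p=q
E
python3 go.py .551 -.244 .12 .551 -.244 .033
```

```text
t 0.5 p [ 0.1287 -0.5603  0.2254] yaw 11.08 tilt [-0.    0.02] op 0.0516 grip 0.0 F [-0.3  0.4 -1.2] tips 0.019
[ 0.551 -0.244  0.12 ] tool cm [ 47.52 -22.93  10.55] n@3.8 14.2
[ 0.551 -0.244  0.033] tool cm [-0.   0.   8.7] n@3.8 2.3
```

send_rows(series=[[2.97,-1.433,0.66,0,0,0,4.5],[2.97,-1.433,0.66,0,0,0,4.5],[2.97,-1.433,0.66,0,0,0,4.5],[2.97,-1.433,0.66,0,0,0,4.5],[2.97,-1.433,0.66,0,0,0,4.5],[2.97,-1.433,0.66,0,0,0,4.5],[2.97,-1.433,0.66,0,0,0,4.5],[2.97,-1.433,0.66,0,0,0,4.5],[2.97,-1.433,0.66,0,0,0,4.5],[2.97,-1.433,0.66,0,0,0,4.5],[2.97,-1.433,0.66,0,0,0,4.5],[2.97,-1.433,0.66,0,0,0,4.5],[2.97,-1.433,0.66,0,0,0,4.5],[2.97,-1.433,0.66,0,0,0,4.5],[2.97,-1.433,0.66,0,0,0,4.5],[2.97,-1.433,0.66,0,0,0,4.5],[0,0,0,0,0,0,4.5],[0,0,0,0,0,0,4.5]])

```text
time_s: 2.0
position: [0.5519, -0.2429, 0.1192]
tcp_rot: [[0.981, 0.195, -0.001], [0.195, -0.981, 0.0], [-0.001, -0.001, -1.0]]
ft_force: [-0.6, -0.2, -0.0]
opening: 0.0448
grip_force: 0.0
```

```bash
python3 go.py .551 -.244 .12 .551 -.244 .033;python3 - <<'E'
from h import *
c=grab('scene');save(cv2.resize(c['frame'][60:290,260:500],None,fx=2.5,fy=2.5,interpolation=cv2.INTER_CUBIC),'pics/s1.png')
E
```

```text
t 2.0 p [ 0.5519 -0.2429  0.1192] yaw 11.26 tilt [-0.07  0.03] op 0.0448 grip 0.0 F [-0.6 -0.2 -0. ] tips 0.019
[ 0.551 -0.244  0.12 ] tool cm [-0.11  0.09 -0.08] n@3.8 0.0
[ 0.551 -0.244  0.033] tool cm [0.01 0.01 8.7 ] n@3.8 2.3
```

View pics/s1.png

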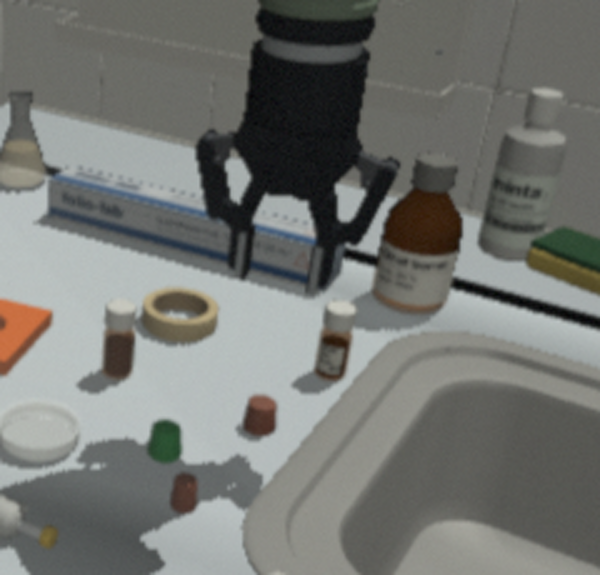

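The open gripper sits above the large stopper at (261,415), with its tips at (242,280) and (315,290). Descending.

send_rows(series=[[-0.1,0.1,2.9,0,0,0,4.5],[0,0,2.9,0,0,0,4.5],[0,0,2.2,0,0,0,4.5],[0,0,0.8,0,0,0,4.5],[0,0,0,0,0,0,4.5],[0,0,0,0,0,0,1.5],[0,0,0,0,0,0,1.5],[0,0,0,0,0,0,1.5],[0,0,0,0,0,0,1.5],[0,0,0,0,0,0,1.5],[0,0,0,0,0,0,1.5]])

```text
time_s: 2.97
position: [0.5509, -0.2458, 0.0328]
tcp_rot: [[0.981, 0.192, 0.001], [0.192, -0.981, -0.001], [0.001, 0.001, -1.0]]
ft_force: [0.7, 0.4, -0.1]
opening: 0.0151
grip_force: 0.0
```

```bash
python3 go.py .551 -.244 .13 .5453 .1959 .13 .5453 .1959 .04;python3 - <<'E'
from h import *
c=grab('scene')
print([np.round((np.array(w2p(c,(.552-.0224*.195*k,-.243+.0224*.98*k,.1)))-[260,60])*2.5) for k in(1,-1,1.6,-1.6)])
E
```

```text
t 2.97 p [ 0.5509 -0.2458  0.0328] yaw 11.05 tilt [ 0.07 -0.04] op 0.0151 grip 0.0 F [ 0.7  0.4 -0.1] tips 0.019
[ 0.551 -0.244  0.13 ] tool cm [ 0.05 -0.16 -9.72] n@3.8 2.6
[0.5453 0.1959 0.13  ] tool cm [ 7.870e+00 -4.328e+01 -3.000e-02] n@3.8 11.6
[0.5453 0.1959 0.04  ] tool cm [-0.01 -0.01  9.  ] n@3.8 2.4
[array([242., 307.]), array([302., 320.]), array([224., 304.]), array([321., 324.])]
```

```bash
python3 - <<'E'
from h import *
c=grab('scene');save(cv2.resize(c['frame'][130:270,300:440],None,fx=4,fy=4,interpolation=cv2.INTER_CUBIC),'pics/s2.png')
for z in (.033,.014,0,.024): print(z,np.round((np.array(w2p(c,(.551,-.2458,z)))-[300,130])*4))
E
```

```text
0.033 [262. 346.]
0.014 [257. 378.]
0 [254. 402.]
0.024 [259. 361.]
```

View pics/s2.png

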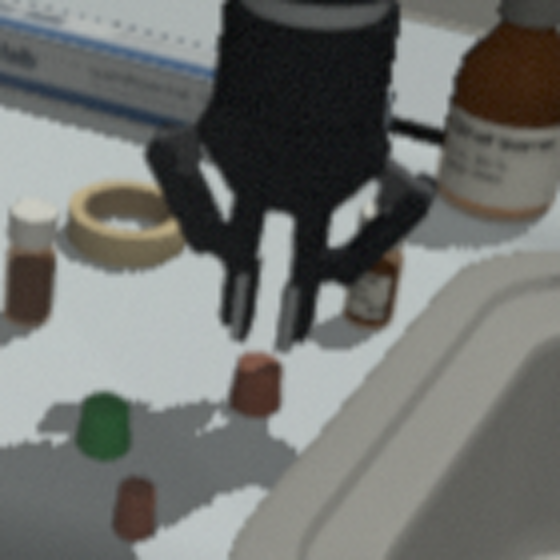

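The tips at (238,335) and (285,345) stop just above or behind the stopper at (257,385). I'll use the top camera to tell height error from lateral error.

```bash
python3 - <<'E'
from h import *
c=grab('top');save(cv2.resize(c['frame'][110:260,280:420],None,fx=4,fy=4,interpolation=cv2.INTER_CUBIC),'pics/t2.png')
for z in (.1,.033,.014,0): print(z,np.round((np.array(w2p(c,(.551,-.2458,z)))-[280,110])*4))
E
```

```text
0.1 [317. 322.]
0.033 [290. 343.]
0.014 [283. 349.]
0 [278. 353.]
```

View pics/t2.png

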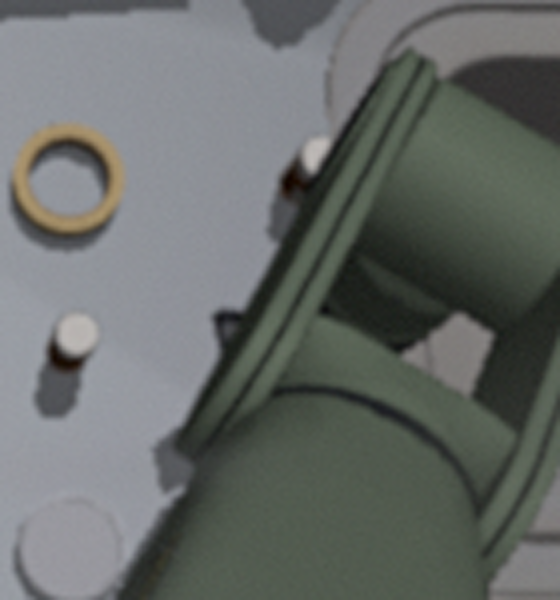

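```bash
python3 - <<'E'
from h import *
a,b=grab('scene'),grab('top')
P=[np.array(c['f']*0+1)*0+np.array([[c['f'],0,c['cx']],[0,c['f'],c['cy']],[0,0,1]])@np.c_[c['R'],c['t']] for c in(a,b)]
for p,q in(((152,150),(218,318)),((165,145),(228,325)),((165,155),(228,335))):
    u=np.array(p)/4+[300,130];v=np.array(q)/4+[280,110]
    X=cv2.triangulatePoints(P[0],P[1],u.astype(float),v.astype(float)).ravel();X=X[:3]/X[3];print(X.round(4),w2p(a,X)-u,w2p(b,X)-v)
E
```

```text
[ 0.5465 -0.184   0.1221] [ 1.77170271 -0.35382657] [-1.26980439  0.87148928]
[ 0.5428 -0.1899  0.1277] [ 0.698972   -0.13825348] [-0.50210154  0.34012091]
[ 0.5386 -0.1912  0.1244] [ 0.13448246 -0.02618698] [-0.09617836  0.06510379]
```

Triangulating the finger knuckle gives a lateral position that matches the commanded one. The height doesn't: the tips really stand about 2 cm higher than the reading implies, so I'll open and go lower.

send_rows(series=[[0,0,0,0,0,0,4.5],[0,0,0,0,0,0,4.5],[0,0,0,0,0,0,4.5],[0,0,0,0,0,0,4.5],[0,0,0,0,0,0,4.5],[0,0,1.0,0,0,0,4.5],[0,0,0.8,0,0,0,4.5],[0,0,0,0,0,0,4.5]])

```text
time_s: 3.88
position: [0.5485, -0.2444, 0.0113]
tcp_rot: [[0.982, 0.191, -0.004], [0.191, -0.982, 0.003], [-0.003, -0.003, -1.0]]
ft_force: [-0.9, -0.1, 0.3]
opening: 0.0451
grip_force: 0.0
```

```bash
python3 go.py; python3 - <<'E'
from h import *
c=grab('scene');save(cv2.resize(c['frame'][130:270,300:440],None,fx=4,fy=4,interpolation=cv2.INTER_CUBIC),'pics/s3.png')
E
```

```text
t 3.88 p [ 0.5485 -0.2444  0.0113] yaw 11.04 tilt [-0.23  0.15] op 0.0451 grip 0.0 F [-0.9 -0.1  0.3] tips 0.019
```

View pics/s3.png

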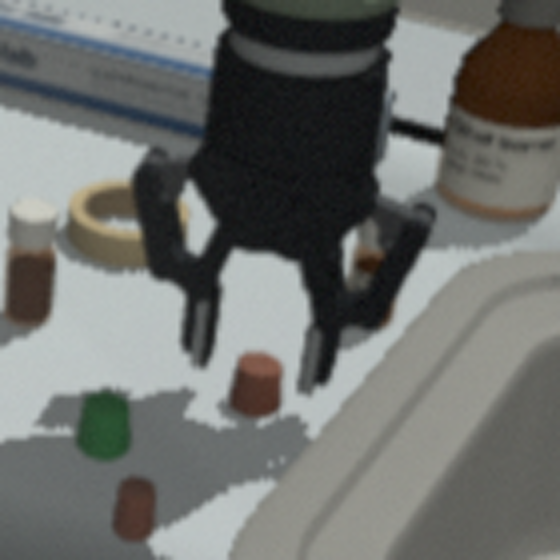

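The tips at (200,363) and (313,388) now flank the stopper (257,385) at about z = 15 mm. I'll go 3 mm lower and close.

send_rows(series=[[0,0,0.3,0,0,0,4.5],[0,0,0,0,0,0,1.8],[0,0,0,0,0,0,1.8],[0,0,0,0,0,0,1.8],[0,0,0,0,0,0,1.8],[0,0,0,0,0,0,1.8],[0,0,0,0,0,0,1.8]])

```text
time_s: 4.52
position: [0.5505, -0.2456, 0.0111]
tcp_rot: [[0.981, 0.191, 0.0], [0.191, -0.981, -0.0], [0.0, 0.0, -1.0]]
ft_force: [0.1, 0.6, -0.5]
opening: 0.0223
grip_force: 58.8
```

```bash
python3 go.py .551 -.244 .11 .5453 .1959 .11
```

```text
t 4.52 p [ 0.5505 -0.2456  0.0111] yaw 11.04 tilt [ 0.01 -0.01] op 0.0223 grip 58.800426721572876 F [ 0.1  0.6 -0.5] tips 0.019
[ 0.551 -0.244  0.11 ] tool cm [ 0.08 -0.15 -9.89] n@3.8 2.6
[0.5453 0.1959 0.11  ] tool cm [ 7.860e+00 -4.329e+01 -1.000e-02] n@3.8 11.6
```

send_rows(series=[[0,0,-2,0,0,0,1.8],[0,0,-4,0,0,0,1.8],[0,0,-4,0,0,0,1.8],[0.5614,-3.092,0,0,0,0,1.8],[0.5614,-3.092,0,0,0,0,1.8],[0.5614,-3.092,0,0,0,0,1.8],[0.5614,-3.092,0,0,0,0,1.8],[0.5614,-3.092,0,0,0,0,1.8],[0.5614,-3.092,0,0,0,0,1.8],[0.5614,-3.092,0,0,0,0,1.8],[0.5614,-3.092,0,0,0,0,1.8],[0.5614,-3.092,0,0,0,0,1.8],[0.5614,-3.092,0,0,0,0,1.8],[0.5614,-3.092,0,0,0,0,1.8],[0.5614,-3.092,0,0,0,0,1.8],[0.5614,-3.092,0,0,0,0,1.8],[0.5614,-3.092,0,0,0,0,1.8],[0,0,0,0,0,0,1.8],[0,0,0,0,0,0,1.8]])

```text
time_s: 6.1
position: [0.5444, 0.1959, 0.111]
tcp_rot: [[0.981, 0.195, 0.0], [0.195, -0.981, -0.0], [0.0, 0.0, -1.0]]
ft_force: [-0.2, 0.0, 0.3]
opening: 0.0225
grip_force: 58.9
```

```bash
for i in 1 2 3; do python3 go.py .5453 .1959 .11; done; python3 - <<'E'
from h import *
c=grab('scene');save(cv2.resize(c['frame'][60:220,90:300],None,fx=3.5,fy=3.5,interpolation=cv2.INTER_CUBIC),'pics/s4.png')
for z in (.11,.1,.08): print(z,np.round((np.array(w2p(c,(.5453,.1959,z)))-[90,60])*3.5))
E
```

```text
t 6.1 p [0.5444 0.1959 0.111 ] yaw 11.23 tilt [ 0.01 -0.01] op 0.0225 grip 58.91574203968048 F [-0.2  0.   0.3] tips 0.019
[0.5453 0.1959 0.11  ] tool cm [0.09 0.01 0.1 ] n@3.8 0.0
t 6.1 p [0.5444 0.1959 0.111 ] yaw 11.23 tilt [ 0.01 -0.01] op 0.0225 grip 58.91574203968048 F [-0.2  0.   0.3] tips 0.019
[0.5453 0.1959 0.11  ] tool cm [0.09 0.01 0.1 ] n@3.8 0.0
t 6.1 p [0.5444 0.1959 0.111 ] yaw 11.23 tilt [ 0.01 -0.01] op 0.0225 grip 58.91574203968048 F [-0.2  0.   0.3] tips 0.019
[0.5453 0.1959 0.11  ] tool cm [0.09 0.01 0.1 ] n@3.8 0.0
0.11 [361. 235.]
0.1 [362. 249.]
0.08 [364. 276.]
```

View pics/s4.png

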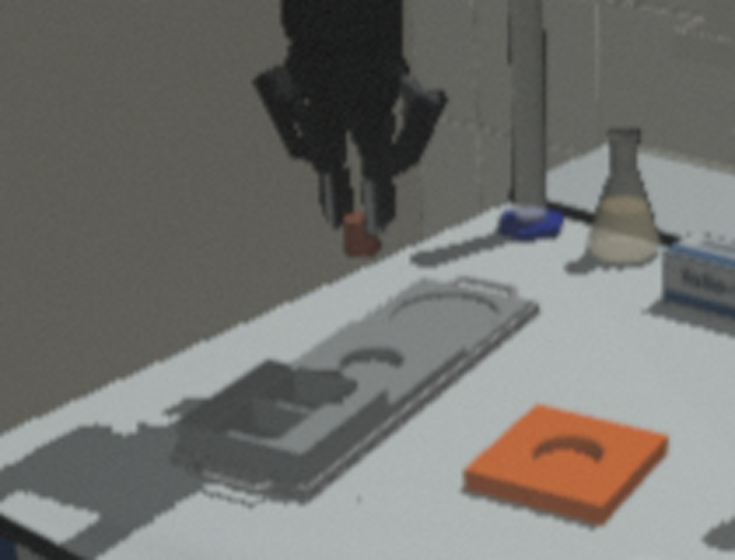

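The held stopper's foot at (361,252) agrees with the prediction over the recess. I lifted exactly 10 cm, so I'll lower 9.2 cm and release.

send_rows(series=[[0,0,3.5,0,0,0,1.8],[0,0,3,0,0,0,1.8],[0,0,1.5,0,0,0,1.8],[0,0,0.8,0,0,0,1.8],[0,0,0.4,0,0,0,1.8],[0,0,0,0,0,0,1.8],[0,0,0,0,0,0,1.8]])

```text
time_s: 6.73
position: [0.5461, 0.1938, 0.0201]
tcp_rot: [[0.982, 0.19, 0.002], [0.19, -0.982, 0.0], [0.002, 0.0, -1.0]]
ft_force: [-0.3, 0.2, -0.3]
opening: 0.0221
grip_force: 58.9
```

```bash
python3 go.py
```

```text
t 6.73 p [0.5461 0.1938 0.0201] yaw 10.97 tilt [0.14 0.02] op 0.0221 grip 58.92908334732056 F [-0.3  0.2 -0.3] tips 0.019
```

send_rows(series=[[0,0,0.1,0,0,0,1.8],[0,0,0,0,0,0,5],[0,0,0,0,0,0,5],[0,0,0,0,0,0,5],[0,0,0,0,0,0,5],[0,0,0,0,0,0,5],[0,0,-1,0,0,0,5],[0,0,-3,0,0,0,5],[0,0,-4,0,0,0,5],[0,0,-4,0,0,0,5],[0,0,0,0,0,0,5]])

```text
time_s: 7.65
position: [0.5514, 0.1959, 0.1485]
tcp_rot: [[0.981, 0.192, 0.018], [0.192, -0.981, 0.004], [0.018, -0.0, -1.0]]
ft_force: [1.0, 0.1, 1.5]
opening: 0.0501
grip_force: 0.0
```

```bash
python3 go.py .5515 -.1165 .139; python3 - <<'E'
from h import *
c=grab('scene');save(cv2.resize(c['frame'][60:220,90:300],None,fx=3.5,fy=3.5,interpolation=cv2.INTER_CUBIC),'pics/s5.png')
E
```

```text
t 7.65 p [0.5514 0.1959 0.1485] yaw 11.05 tilt [1.03 0.21] op 0.0501 grip 0.0 F [1.  0.1 1.5] tips 0.019
[ 0.5515 -0.1165  0.139 ] tool cm [-5.99 30.66  0.84] n@3.8 8.2
```

View pics/s5.png

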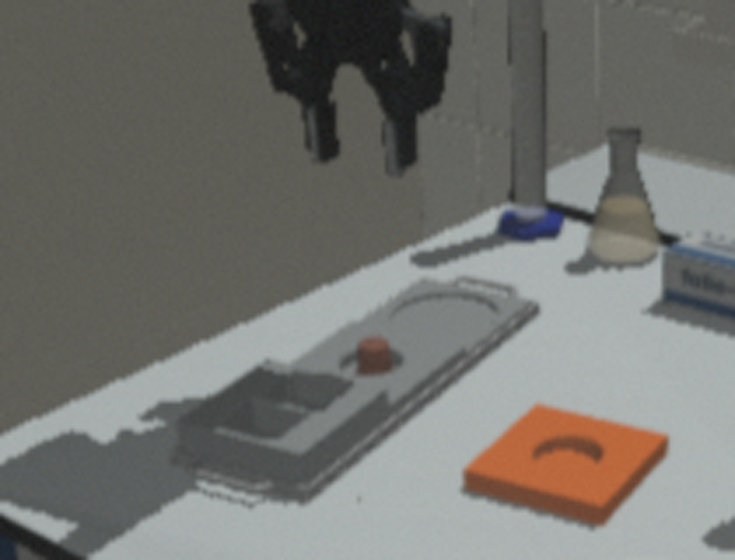

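The stopper stands upright in its recess at (375,357). Next is vial 1.

send_rows(series=[[-0.666,3.407,0,0,0,0,5],[-0.666,3.407,0,0,0,0,5],[-0.666,3.407,0,0,0,0,5],[-0.666,3.407,0,0,0,0,5],[-0.666,3.407,0,0,0,0,5],[-0.666,3.407,0,0,0,0,5],[-0.666,3.407,0,0,0,0,5],[-0.666,3.407,0,0,0,0,5],[-0.666,3.407,0,0,0,0,5],[0,0,0,0,0,0,5],[0,0,0,0,0,0,5],[0,0,0,0,0,0,5]])

```text
time_s: 8.7
position: [0.5439, -0.1177, 0.1373]
tcp_rot: [[0.982, 0.191, -0.002], [0.191, -0.982, 0.001], [-0.001, -0.001, -1.0]]
ft_force: [-0.5, 0.1, -0.1]
opening: 0.0498
grip_force: 0.0
```

```bash
python3 go.py .5515 -.1165 .139  .5515 -.1165 .026
```

```text
t 8.7 p [ 0.5439 -0.1177  0.1373] yaw 10.99 tilt [-0.09  0.07] op 0.0498 grip 0.0 F [-0.5  0.1 -0.1] tips 0.019
[ 0.5515 -0.1165  0.139 ] tool cm [ 0.77  0.03 -0.17] n@3.8 0.2
[ 0.5515 -0.1165  0.026 ] tool cm [1.00e-02 2.00e-02 1.13e+01] n@3.8 3.0
```

send_rows(series=[[0.75,0,1.4,0,0,0,5],[0,0,3,0,0,0,5],[0,0,3,0,0,0,5],[0,0,2.5,0,0,0,5],[0,0,1.2,0,0,0,5],[0,0,0,0,0,0,5],[0,0,0,0,0,0,2],[0,0,0,0,0,0,2],[0,0,0,0,0,0,2],[0,0,0,0,0,0,2],[0,0,0,0,0,0,2],[0,0,0,0,0,0,2]])

```text
time_s: 9.7
position: [0.5535, -0.1171, 0.0288]
tcp_rot: [[0.982, 0.191, 0.003], [0.191, -0.982, -0.001], [0.003, 0.002, -1.0]]
ft_force: [-0.0, 0.8, 5.2]
opening: 0.0239
grip_force: 59.2
```

```bash
python3 go.py; python3 -c "
m=__import__('numpy').array([.5453,.1959]);a=__import__('numpy').array([.9814,.192])
print(m-a*.0775,m-a*.1225)"
```

```text
t 9.7 p [ 0.5535 -0.1171  0.0288] yaw 11.03 tilt [ 0.19 -0.05] op 0.0239 grip 59.242823123931885 F [-0.   0.8  5.2] tips 0.019
[0.4692415 0.18102  ] [0.4250785 0.17238  ]
```

send_rows(series=[[0,0,-2,0,0,0,2],[0,0,-3,0,0,0,2],[0,0,-3,0,0,0,2],[-0.236,-3.075,0,0,0,0,2],[-0.236,-3.075,0,0,0,0,2],[-0.236,-3.075,0,0,0,0,2],[-0.236,-3.075,0,0,0,0,2],[-0.236,-3.075,0,0,0,0,2],[-0.236,-3.075,0,0,0,0,2],[-0.236,-3.075,0,0,0,0,2],[-0.236,-3.075,0,0,0,0,2],[-0.236,-3.075,0,0,0,0,2],[-0.236,-3.075,0,0,0,0,2],[0,0,0,0,0,0,2],[0,0,0,0,0,0,2],[0,0,0,0,0,0,2]])

```text
time_s: 11.03
position: [0.4699, 0.1803, 0.107]
tcp_rot: [[0.981, 0.192, 0.0], [0.192, -0.981, -0.001], [-0.0, 0.001, -1.0]]
ft_force: [0.4, 0.1, 0.1]
opening: 0.0244
grip_force: 59.1
```

```bash
python3 go.py .4692 .181 .106; python3 - <<'E'
from h import *
# white-cap and amber-body blob columns in scene, vs predicted positions
c=grab('scene');f=c['frame'].astype(int)
for z in(.08,.134,.145): print(z,np.round(w2p(c,(.4692,.181,z)),1))
u,v=map(int,w2p(c,(.4692,.181,.1)))
sub=f[v-25:v+25,u-30:u+30];r,g,b=sub[...,0],sub[...,1],sub[...,2]
m=(r-b>20)
ys,xs=np.nonzero(m);print('amber cols',xs.min()+u-30,xs.max()+u-30,'med',np.median(xs)+u-30,'rows',ys.min()+v-25,ys.max()+v-25,m.sum())
E
```

```text
t 11.03 p [0.4699 0.1803 0.107 ] yaw 11.07 tilt [ 0.   -0.03] op 0.0244 grip 59.115538001060486 F [0.4 0.1 0.1] tips 0.019
[0.4692 0.181  0.106 ] tool cm [-0.06 -0.08  0.1 ] n@3.8 0.0
0.08 [175.1 151.7]
0.134 [172.8 129.1]
0.145 [172.3 124.4]
amber cols 169 201 med 196.0 rows 136 165 85
```

send_rows(series=[[0,0,2.5,0,0,0,2],[0,0,2,0,0,0,2],[0,0,1,0,0,0,2],[0,0,0.8,0,0,0,2],[0,0,0.5,0,0,0,2],[0,0,0.2,0,0,0,2],[0,0,0,0,0,0,2],[0,0,0,0,0,0,2]])

```text
time_s: 11.75
position: [0.4711, 0.1805, 0.0378]
tcp_rot: [[0.982, 0.191, 0.002], [0.191, -0.982, 0.0], [0.002, 0.0, -1.0]]
ft_force: [-0.9, -0.5, 0.5]
opening: 0.0244
grip_force: 59.0
```

```bash
python3 go.py
```

```text
t 11.75 p [0.4711 0.1805 0.0378] yaw 11.01 tilt [0.12 0.02] op 0.0244 grip 59.009424448013306 F [-0.9 -0.5  0.5] tips 0.019
```

send_rows(series=[[0,0,0.1,0,0,0,2],[0,0,0.1,0,0,0,2],[0,0,0,0,0,0,2],[0,0,0,0,0,0,2]])

```text
time_s: 12.08
position: [0.4716, 0.1807, 0.0377]
tcp_rot: [[0.981, 0.192, 0.003], [0.192, -0.981, -0.0], [0.003, 0.001, -1.0]]
ft_force: [-3.8, -1.5, 13.1]
opening: 0.0245
grip_force: 60.6
```

Contact at floor height. Releasing and lifting.

send_rows(series=[[0,0,-0.1,0,0,0,2],[0,0,0,0,0,0,5],[0,0,0,0,0,0,5],[0,0,0,0,0,0,5],[0,0,0,0,0,0,5],[0,0,0,0,0,0,5],[0,0,-1,0,0,0,5],[0,0,-3,0,0,0,5],[0,0,-3,0,0,0,5],[0,0,-3,0,0,0,5],[0,0,0,0,0,0,5],[0,0,0,0,0,0,5],[0,0,0,0,0,0,5]])

```text
time_s: 13.17
position: [0.4696, 0.1806, 0.1361]
tcp_rot: [[0.982, 0.191, -0.0], [0.191, -0.982, 0.0], [-0.0, -0.0, -1.0]]
ft_force: [-0.3, 0.2, 0.5]
opening: 0.0499
grip_force: 0.0
```

```bash
python3 go.py .656 -.261 .14
```

```text
t 13.17 p [0.4696 0.1806 0.1361] yaw 11.04 tilt [-0.  0.] op 0.0499 grip 0.0 F [-0.3  0.2  0.5] tips 0.019
[ 0.656 -0.261  0.14 ] tool cm [ 9.84 46.91 -0.39] n@3.8 12.6
```

send_rows(series=[[0.703,3.351,0,0,0,0,5],[0.703,3.351,0,0,0,0,5],[0.703,3.351,0,0,0,0,5],[0.703,3.351,0,0,0,0,5],[0.703,3.351,0,0,0,0,5],[0.703,3.351,0,0,0,0,5],[0.703,3.351,0,0,0,0,5],[0.703,3.351,0,0,0,0,5],[0.703,3.351,0,0,0,0,5],[0.703,3.351,0,0,0,0,5],[0.703,3.351,0,0,0,0,5],[0.703,3.351,0,0,0,0,5],[0.703,3.351,0,0,0,0,5],[0.703,3.351,0,0,0,0,5],[0,0,0,0,0,0,5],[0,0,0,0,0,0,5],[0,0,0,0,0,0,5]])

```text
time_s: 14.58
position: [0.6549, -0.26, 0.1335]
tcp_rot: [[0.982, 0.191, -0.004], [0.191, -0.982, 0.003], [-0.003, -0.003, -1.0]]
ft_force: [-0.7, 0.9, -0.1]
opening: 0.05
grip_force: 0.0
```

```bash
python3 go.py .656 -.261 .026
```

```text
t 14.58 p [ 0.6549 -0.26    0.1335] yaw 11.02 tilt [-0.22  0.16] op 0.05 grip 0.0 F [-0.7  0.9 -0.1] tips 0.019
[ 0.656 -0.261  0.026] tool cm [ 0.12  0.16 10.75] n@3.8 2.8
```

send_rows(series=[[0.1,0.1,2,0,0,0,5],[0,0,3,0,0,0,5],[0,0,3,0,0,0,5],[0,0,2,0,0,0,5],[0,0,0.9,0,0,0,5],[0,0,0,0,0,0,5],[0,0,0,0,0,0,2],[0,0,0,0,0,0,2],[0,0,0,0,0,0,2],[0,0,0,0,0,0,2],[0,0,0,0,0,0,2],[0,0,0,0,0,0,2]])

```text
time_s: 15.58
position: [0.659, -0.2624, 0.0293]
tcp_rot: [[0.982, 0.191, 0.003], [0.191, -0.982, -0.002], [0.003, 0.002, -1.0]]
ft_force: [-0.1, 0.5, 6.2]
opening: 0.0241
grip_force: 59.2
```

```bash
python3 go.py .656 -.261 .106 .4251 .1724 .106
```

```text
t 15.58 p [ 0.659  -0.2624  0.0293] yaw 11.03 tilt [ 0.2  -0.09] op 0.0241 grip 59.175809025764465 F [-0.1  0.5  6.2] tips 0.019
[ 0.656 -0.261  0.106] tool cm [-0.24 -0.18 -7.67] n@3.8 2.0
[0.4251 0.1724 0.106 ] tool cm [-14.37 -46.96  -0.15] n@3.8 12.9
```

send_rows(series=[[0,0,-2,0,0,0,2],[0,0,-3,0,0,0,2],[0,0,-4,0,0,0,2],[-0.967,-3.131,0,0,0,0,2],[-0.967,-3.131,0,0,0,0,2],[-0.967,-3.131,0,0,0,0,2],[-0.967,-3.131,0,0,0,0,2],[-0.967,-3.131,0,0,0,0,2],[-0.967,-3.131,0,0,0,0,2],[-0.967,-3.131,0,0,0,0,2],[-0.967,-3.131,0,0,0,0,2],[-0.967,-3.131,0,0,0,0,2],[-0.967,-3.131,0,0,0,0,2],[-0.967,-3.131,0,0,0,0,2],[-0.967,-3.131,0,0,0,0,2],[-0.967,-3.131,0,0,0,0,2],[-0.967,-3.131,0,0,0,0,2],[-0.967,-3.131,0,0,0,0,2],[0,0,0,0,0,0,2],[0,0,0,0,0,0,2]])

```text
time_s: 17.25
position: [0.4242, 0.1725, 0.1169]
tcp_rot: [[0.981, 0.195, -0.0], [0.195, -0.981, -0.0], [-0.0, 0.0, -1.0]]
ft_force: [-0.1, -0.7, -0.6]
opening: 0.0242
grip_force: 58.9
```

```bash
python3 go.py .4251 .1724 .116; python3 - <<'E'
from h import *
c=grab('scene');save(cv2.resize(c['frame'][70:220,90:290],None,fx=4,fy=4,interpolation=cv2.INTER_CUBIC),'pics/s6.png')
print([np.round((np.array(w2p(c,p))-[90,70])*4) for p in((.4251,.1724,.09),(.4251,.1724,.031),(.4692,.181,.074))])
E
```

```text
t 17.25 p [0.4242 0.1725 0.1169] yaw 11.25 tilt [-0.01 -0.02] op 0.0242 grip 58.918830156326294 F [-0.1 -0.7 -0.6] tips 0.019
[0.4251 0.1724 0.116 ] tool cm [0.09 0.02 0.09] n@3.8 0.0
[array([290., 342.]), array([302., 439.]), array([341., 336.])]
```

View pics/s6.png

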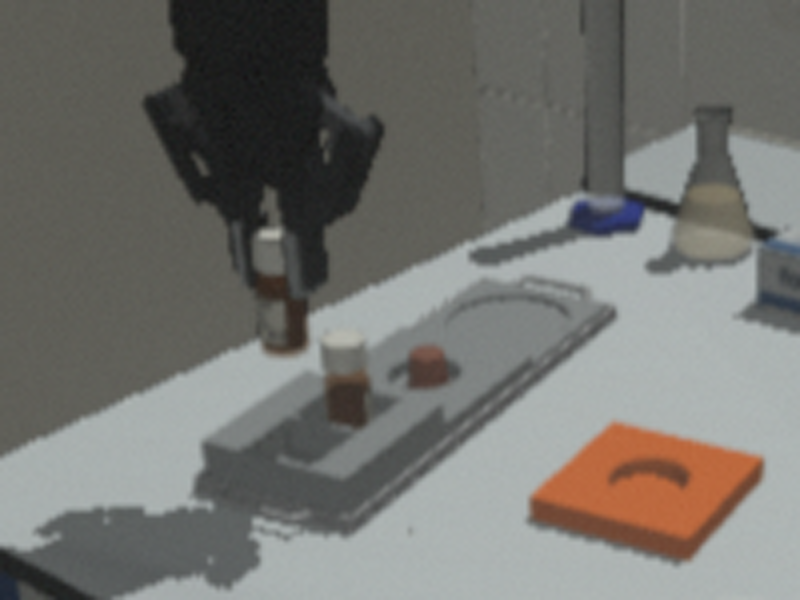

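Vial 1 stands in its well (cap at (344,340)) and the stopper is seated at (428,367). The held vial's foot at (285,345) is within about 2 mm of the prediction. Lowering it.

send_rows(series=[[0.1,0,2.5,0,0,0,2],[0,0,2,0,0,0,2],[0,0,1.5,0,0,0,2],[0,0,1.0,0,0,0,2],[0,0,0.7,0,0,0,2],[0,0,0.3,0,0,0,2],[0,0,0.1,0,0,0,2],[0,0,0,0,0,0,2],[0,0,0,0,0,0,2]])

```text
time_s: 18.05
position: [0.4272, 0.1708, 0.0382]
tcp_rot: [[0.982, 0.191, 0.0], [0.191, -0.982, -0.001], [-0.0, 0.001, -1.0]]
ft_force: [-5.0, -1.6, 13.9]
opening: 0.0245
grip_force: 60.6
```

Floor contact again. Releasing and rising.

send_rows(series=[[0,0,-0.1,0,0,0,2],[0,0,0,0,0,0,5],[0,0,0,0,0,0,5],[0,0,0,0,0,0,5],[0,0,0,0,0,0,5],[0,0,0,0,0,0,5],[0,0,-1,0,0,0,5],[0,0,-3,0,0,0,5],[0,0,-3,0,0,0,5],[0,0,-3,0,0,0,5],[0,0,0,0,0,0,7.8],[0,0,0,0,0,0,7.8],[0,0,0,0,0,0,7.8]])

```text
time_s: 19.13
position: [0.4259, 0.1716, 0.1371]
tcp_rot: [[0.981, 0.192, 0.0], [0.192, -0.981, 0.0], [0.0, -0.0, -1.0]]
ft_force: [-0.9, 0.3, -0.5]
opening: 0.0783
grip_force: 0.0
```

```bash
python3 go.py .4325 -.1157 .1 .4325 -.1157 .03
```

```text
t 19.13 p [0.4259 0.1716 0.1371] yaw 11.04 tilt [0. 0.] op 0.0783 grip 0.0 F [-0.9  0.3 -0.5] tips 0.019
[ 0.4325 -0.1157  0.1   ] tool cm [-4.86 28.33  3.71] n@3.8 7.6
[ 0.4325 -0.1157  0.03  ] tool cm [-0.  0.  7.] n@3.8 1.8
```

send_rows(series=[[-0.54,3.148,0,0,0,0,7.8],[-0.54,3.148,0,0,0,0,7.8],[-0.54,3.148,0,0,0,0,7.8],[-0.54,3.148,0,0,0,0,7.8],[-0.54,3.148,0,0,0,0,7.8],[-0.54,3.148,0,0,0,0,7.8],[-0.54,3.148,0,0,0,0,7.8],[-0.54,3.148,0,0,0,0,7.8],[-0.54,3.148,0,0,0,0,7.8],[0,0,2,0,0,0,7.8],[0,0,3,0,0,0,7.8],[0,0,3,0,0,0,7.8],[0,0,2,0,0,0,7.8],[0,0,0,0,0,0,7.8],[0,0,0,0,0,0,7.8],[0,0,0,0,0,0,7.8]])

```text
time_s: 20.47
position: [0.4329, -0.1158, 0.0373]
tcp_rot: [[0.981, 0.192, -0.0], [0.192, -0.981, 0.0], [-0.0, -0.0, -1.0]]
ft_force: [0.6, -0.9, 0.7]
opening: 0.0779
grip_force: 0.0
```

```bash
python3 go.py .4325 -.1157 .01
```

```text
t 20.47 p [ 0.4329 -0.1158  0.0373] yaw 11.05 tilt [-0.  0.] op 0.0779 grip 0.0 F [ 0.6 -0.9  0.7] tips 0.019
[ 0.4325 -0.1157  0.01  ] tool cm [-0.04 -0.01  2.73] n@3.8 0.7
```

send_rows(series=[[0,0,1.5,0,0,0,7.8],[0,0,1,0,0,0,7.8],[0,0,0.5,0,0,0,7.8],[0,0,0.2,0,0,0,7.8],[0,0,0,0,0,0,7.8],[0,0,0,0,0,0,7.8]])

```text
time_s: 20.97
position: [0.4331, -0.1159, 0.0054]
tcp_rot: [[0.981, 0.192, 0.001], [0.192, -0.981, -0.0], [0.001, 0.0, -1.0]]
ft_force: [0.5, 0.0, 0.1]
opening: 0.0781
grip_force: 0.0
```

```bash
python3 - <<'E'
from h import *
c=grab('scene');save(cv2.resize(c['frame'][160:280,230:350],None,fx=5,fy=5,interpolation=cv2.INTER_CUBIC),'pics/s7.png')
p=np.array(state()['position'])
for k in(1,-1):
  for z in(0,.01,.02): q=p+k*.039*np.array([-.192,.981,0]);q[2]=z;print(k,z,np.round((np.array(w2p(c,q))-[230,160])*5))
E
```

```text
1 0 [131. 353.]
1 0.01 [131. 332.]
1 0.02 [131. 310.]
-1 0 [317. 405.]
-1 0.01 [318. 383.]
-1 0.02 [319. 362.]
```

View pics/s7.png

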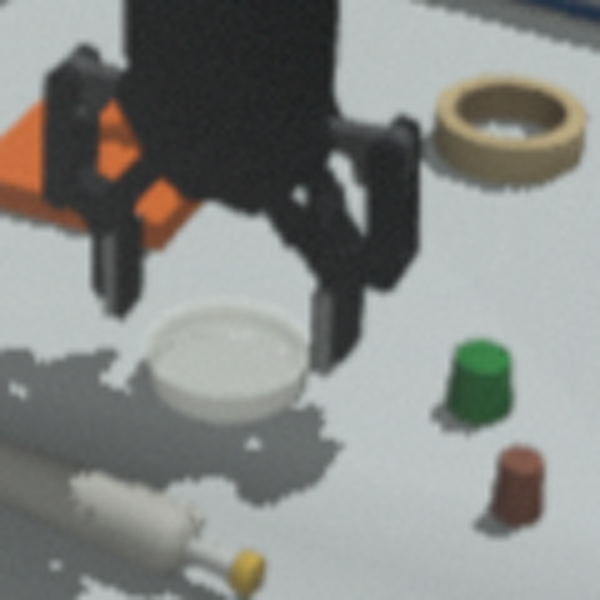

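The tips at (122,315) and (322,372) stand about 17 mm up on either side of the dish at (230,360). Closing swings them about 5 mm forward, so I'll lower 6.5 mm and close.

send_rows(series=[[0,0,0.65,0,0,0,7.8],[0,0,0,0,0,0,7.8],[0,0,0,0,0,0,5.2],[0,0,0,0,0,0,5.2],[0,0,0,0,0,0,5.2],[0,0,0,0,0,0,5.2],[0,0,0,0,0,0,5.2],[0,0,0,0,0,0,5.2]])

```text
time_s: 21.68
position: [0.4328, -0.1158, -0.0007]
tcp_rot: [[0.981, 0.192, -0.0], [0.192, -0.981, -0.0], [-0.0, -0.0, -1.0]]
ft_force: [-2.6, 0.4, 7.4]
opening: 0.0563
grip_force: 61.9
```

```bash
python3 go.py .6434 .2151 .09; python3 -c "print(.5453+.09814,.1959+.0192)"
```

```text
t 21.68 p [ 0.4328 -0.1158 -0.0007] yaw 11.05 tilt [-0.02 -0.  ] op 0.0563 grip 61.943965654063504 F [-2.6  0.4  7.4] tips 0.019
[0.6434 0.2151 0.09  ] tool cm [ 27.01 -28.44  -9.08] n@3.8 10.6
0.64344 0.21509999999999999
```

send_rows(series=[[0,0,-1,0,0,0,5.2],[0,0,-3,0,0,0,5.2],[0,0,-3,0,0,0,5.2],[2.078,-2.188,0,0,0,0,5.2],[2.078,-2.188,0,0,0,0,5.2],[2.078,-2.188,0,0,0,0,5.2],[2.078,-2.188,0,0,0,0,5.2],[2.078,-2.188,0,0,0,0,5.2],[2.078,-2.188,0,0,0,0,5.2],[2.078,-2.188,0,0,0,0,5.2],[2.078,-2.188,0,0,0,0,5.2],[2.078,-2.188,0,0,0,0,5.2],[2.078,-2.188,0,0,0,0,5.2],[2.078,-2.188,0,0,0,0,5.2],[2.078,-2.188,0,0,0,0,5.2],[2.078,-2.188,0,0,0,0,5.2],[0,0,0,0,0,0,5.2],[0,0,0,0,0,0,5.2],[0,0,0,0,0,0,5.2]])

```text
time_s: 23.27
position: [0.6428, 0.2148, 0.0683]
tcp_rot: [[0.981, 0.192, -0.001], [0.192, -0.981, -0.001], [-0.001, 0.0, -1.0]]
ft_force: [0.5, -0.0, -0.5]
opening: 0.0557
grip_force: 63.8
```

```bash
python3 go.py .6434 .2151 .07
```

```text
t 23.27 p [0.6428 0.2148 0.0683] yaw 11.06 tilt [-0.07 -0.04] op 0.0557 grip 63.78243197221309 F [ 0.5 -0.  -0.5] tips 0.019
[0.6434 0.2151 0.07  ] tool cm [ 0.07 -0.02 -0.17] n@3.8 0.0
```

Still held and on target; lowering about 6.1 cm.

send_rows(series=[[0.05,0,2,0,0,0,5.2],[0,0,2,0,0,0,5.2],[0,0,1,0,0,0,5.2],[0,0,0.6,0,0,0,5.2],[0,0,0.4,0,0,0,5.2],[0,0,0.1,0,0,0,5.2],[0,0,0,0,0,0,5.2],[0,0,0,0,0,0,5.2]])

```text
time_s: 23.93
position: [0.6448, 0.2153, 0.0087]
tcp_rot: [[0.982, 0.191, 0.002], [0.191, -0.982, 0.0], [0.002, -0.0, -1.0]]
ft_force: [-0.4, 0.4, 0.0]
opening: 0.056
grip_force: 63.8
```

send_rows(series=[[0,0,0.15,0,0,0,5.2],[0,0,0,0,0,0,5.2],[0,0,0,0,0,0,5.2]])

```text
time_s: 24.18
position: [0.6442, 0.2154, 0.0064]
tcp_rot: [[0.981, 0.192, 0.001], [0.192, -0.981, 0.0], [0.001, -0.0, -1.0]]
ft_force: [-0.1, 0.1, -0.7]
opening: 0.0559
grip_force: 63.8
```

send_rows(series=[[0,0,0,0,0,0,7.4],[0,0,0,0,0,0,7.4],[0,0,0,0,0,0,7.4],[0,0,0,0,0,0,7.4],[0,0,0,0,0,0,7.4],[0,0,-1,0,0,0,7.4],[0,0,-2,0,0,0,7.4],[0,0,-4,0,0,0,7.4],[0,0,-4,0,0,0,7.4],[0,0,-4,0,0,0,7.4],[-3,3,0,0,0,0,7.4],[-3,3,0,0,0,0,7.4],[-3,3,0,0,0,0,7.4],[-3,3,0,0,0,0,7.4],[-3,3,0,0,0,0,7.4],[-3,3,0,0,0,0,7.4],[-3,3,0,0,0,0,7.4],[0,0,0,0,0,0,7.4],[0,0,0,0,0,0,7.4],[0,0,0,0,0,0,7.4]])

```text
time_s: 25.85
position: [0.4817, -0.0268, 0.1569]
tcp_rot: [[0.982, 0.19, 0.002], [0.19, -0.982, 0.0], [0.002, 0.0, -1.0]]
ft_force: [0.3, 0.1, -0.3]
opening: 0.0741
grip_force: 0.0
```

```bash
python3 - <<'E'
from ov import *
im=[]
ax=np.array([-.9814,-.192]);m=np.array([.5453,.1959])
for n,o,w,h,s in(('top',(130,120),80,150,3.6),('scene',(125,110),130,135,4)):
    c=grab(n);F=cv2.resize(c['frame'][o[1]:o[1]+h,o[0]:o[0]+w],None,fx=s,fy=s,interpolation=cv2.INTER_CUBIC)
    for x,z,r in((-.1,.023,.032),(0,.031,.011),(.0775,.074,.0115),(.1225,.074,.0115)):circ(c,F,*(m+x*ax),z,r,s,o,(0,255,255))
    im.append(cv2.copyMakeBorder(F,0,540-F.shape[0],0,0,cv2.BORDER_CONSTANT) if F.shape[0]<540 else F[:540])
save(np.hstack(im)[:, :800],'pics/final.png');print(np.hstack(im).shape)
E
```

```text
(540, 808, 3)
```

View pics/final.png

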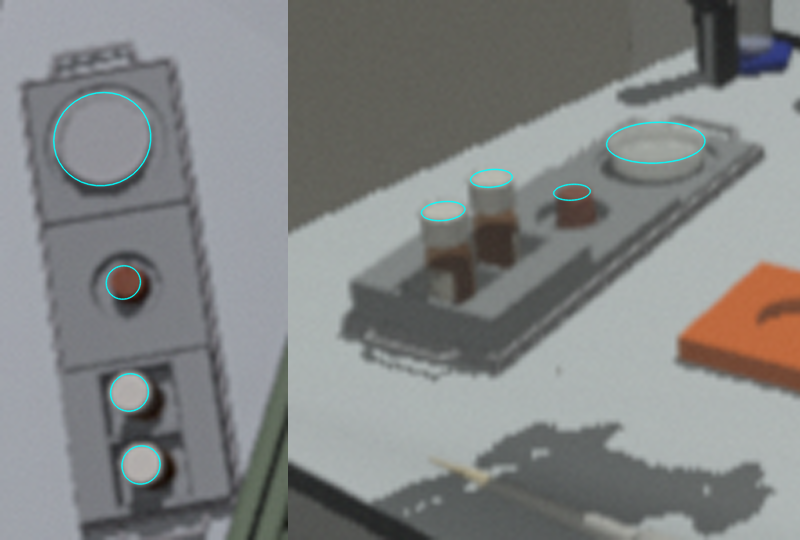

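Both views show all four objects upright on their predicted seats: dish (102,139), stopper (123,282), vials (130,392) and (141,465). Tape and small stopper were untouched. Handing in.

```bash
python3 -c "
from bench import job
print(job.close_job())"
```

```text
the job is handed in; nothing more can be done
None
```

The job is handed in, with no verdict returned: the last picture showed the dish, large stopper and both vials upright in their places, and I never reached for the tape or the small stopper, though that last picture did not show either.

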